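Sort the hinge pins, then hold the lid's hinge in line on the jamb block

TASK

Get the hinge ready for pinning: first put each of the two hinge pins into the tray of its own colour. Then pick up the loose lid by its wooden pull, bring its brass knuckle into the gap between the two knuckles on the block in the vice, and hold it there level, centred in the gap and with all three holes lined up, so that a pin could slide straight through. Finish while still holding the lid up with the gripper, keep it still and not pressed against the block, and leave everything else on the bench alone.

Things in the scene. Friction and masses are not known exactly. Their poses are not given: they have to be found in the camera images.
- pin_red: hinge pin, 40 g: red plastic grip block 30 x 18 x 20 mm (long x wide x high) with a steel shaft, 6 mm thick and 62 mm long, from the middle of one end; lies on its grip. Origin: centre of the grip's underside; x along the shaft (ends at x = 77 mm), z up. Balanced inside the grip. The two pins may have changed places
- pin_blue: hinge pin, 40 g: blue plastic grip block 30 x 18 x 20 mm (long x wide x high) with a steel shaft, 6 mm thick and 62 mm long, from the middle of one end; lies on its grip. Origin: centre of the grip's underside; x along the shaft (ends at x = 77 mm), z up. Balanced inside the grip. The two pins may have changed places
- pin_red_mid (a point): middle of the red pin's whole length (31 mm from its origin along the shaft, 10 mm above its underside)
- pin_blue_mid (a point): middle of the blue pin's whole length (31 mm from its origin along the shaft, 10 mm above its underside)
- tray_red: red open square tray, fixed on a plywood board; 130 x 130 mm outside, walls 4 mm thick and 22 mm high, floor 4 mm thick. Origin: centre of its underside, which lies 6 mm above the bench; x, y along its sides. The two trays may have changed places
- tray_blue: blue open square tray, fixed on a plywood board; 130 x 130 mm outside, walls 4 mm thick and 22 mm high, floor 4 mm thick. Origin: centre of its underside, which lies 6 mm above the bench; x, y along its sides. The two trays may have changed places
- leaf: loose lid, 180 g, flat: wooden panel 70 x 70 x 20 mm with a dark wooden pull on top (bar 60 mm long along x, 22 mm wide along y, from 20 to 54 mm above the underside, middle at x = 4 mm, near the balance point) and a brass hinge leaf with one knuckle beyond the +x edge. Origin: centre of the panel's underside; x to the knuckle, y along its hole, z up
- leaf_pull (a point): a point on the lid's pull for gripping: middle of the bar, 42 mm above the lid's underside (22 mm above the panel's top); the same axes as the lid
- leaf_bore (a point): centre of the lid's brass knuckle: 22 mm outside diameter, 20 mm long, hole 11 mm along y. It lies at x = 49, y = 0, z = 12 mm in the lid's frame, 14 mm beyond the panel's edge; the same axes as the lid
- jamb: fixed wooden jamb block 60 x 110 x 100 mm (x, y, high) in a small grey vice (lower than 65 mm). Its front face looks to its -x, roughly to the robot. A 2 mm brass leaf on top carries two knuckles, each 22 mm across, 18 mm long, hole 11 mm along y, before the front face's top edge. Origin: centre of the underside at bench level; y along the hinge, z up
- jamb_bore (a point): point on the hinge axis midway between the block's two knuckles, where the centre of the lid's knuckle belongs: x = -44, y = 0, z = 91 mm in the block's frame, 14 mm before its front face. Axes as the block's; the lid fits with its axes parallel to them, on the -x side. The gap is 26 mm wide, open above and below; the face clears the fitted knuckle by 3 mm
- spare_leaf: bystander, to be left alone: a bare steel hinge leaf, 45 x 60 mm, about 18 mm high: a spare of another size, not used here; origin: on or near its underside or middle
- wood_knob: bystander, to be left alone: turned pale wooden knob, 52 mm across, 56 mm high, standing; origin: on or near its underside or middle
- glue: bystander, to be left alone: white glue bottle with yellow label and orange cap, 60 mm across, 150 mm high, standing; origin: on or near its underside or middle
- chisel: bystander, to be left alone: carving tool with pale wooden handle, 200 mm long, lying; origin: on or near its underside or middle
- brush: bystander, to be left alone: dusting brush with wooden handle, lying; origin: on or near its underside or middle
- offcut: bystander, to be left alone: pale wood offcut, 70 x 50 x 30 mm; origin: on or near its underside or middle
- wax_tin: bystander, to be left alone: round green tin, 70 mm across, 35 mm high; origin: on or near its underside or middle

How it is judged:
On the way, in this order (a step that is already met when the one before it is completed fails the run):
1. both pins lie, let go, in the trays of their own colour (x of pin_red_mid in the frame of tray_red between -0.061 and 0.061 m and y of pin_red_mid in the frame of tray_red between -0.061 and 0.061 m and z of pin_red_mid in the frame of tray_red between 0 and 0.03 m and contact force between the fingers and pin_red below 0.1 N and linear speed of each of pin_red, pin_blue below 0.03 m/s and x of pin_blue_mid in the frame of tray_blue between -0.061 and 0.061 m and y of pin_blue_mid in the frame of tray_blue between -0.061 and 0.061 m and z of pin_blue_mid in the frame of tray_blue between 0 and 0.03 m and contact force between the fingers and pin_blue below 0.1 N), for 0.2 s.
2. the lid is held with its knuckle in line between the block's knuckles (x of leaf_bore in the frame of jamb_bore between -0.0035 and 0.0035 m and z of leaf_bore in the frame of jamb_bore between -0.0035 and 0.0035 m and y of leaf_bore in the frame of jamb_bore between -0.004 and 0.004 m and angle between the y axis of leaf_bore and the y axis of jamb_bore, either way round below 0.1 rad and angle between leaf's own z axis and vertical below 0.1 rad and contact force between the fingers and leaf above 1 N and contact force between leaf and jamb below 8 N and linear speed of leaf below 0.03 m/s), for 0.2 s.
At the end, for the whole second after the job is handed in: Each pin lies let go and at rest in the tray of its colour. The fingers hold the lid still: knuckle centre within 3.5 mm of the hinge axis fore-aft and up-down, 4 mm of the gap's middle along it, holes parallel and lid level within 0.1 rad, under 8 N on the block (all of step 1 and all of step 2); the arm keeps its last pose, push and grip.
It fails at once if a bystander is moved more than 30 mm (distance of any of spare_leaf, wood_knob, glue, chisel, brush, offcut, wax_tin from where it was at the start of the episode above 0.03 m).
It also fails if it takes over 72 s, if anything falls off the work surface, if the arm or the gripper's body presses on something with over 40 N, if the wrist force passes 120 N, or if a joint passes its speed limit or range.

ROBOT

A 6-joint arm with a two-finger parallel gripper is mounted at the origin on the work surface. World frame = base frame: x ahead of the robot, y to its left, z up, the work surface at z = 0. Lengths are in m, angles in rad, forces in N, time in s.
With the tool pointing down it reaches from about 0.4 to 0.925 m from the base axis. Payload 3.4 kg.
Tool frame: the origin (TCP) lies at the very end of the fingers, on their centre line; the grasp point (between the pads) lies 19 mm behind it; z points along the fingers, y is the line along which they close (so a half turn about z gives the same grasp; the last joint's range is limited). The gripper opens to 85 mm and grips with 20 to 120 N. Pads are 22 mm wide; open, the fingers measure 114 mm over their backs; the gripper's body (76 mm by 85 mm) begins 54 mm behind the grasp point. The pads swing forward as they close: fully open they stand 13 mm farther back than shut.
Start: joints at [1.236, 0.307, 1.506, -0, 1.328, -0.073], TCP at [0.149, 0.555, 0.195] pointing down, gripper open.
Joint ranges: [-3.12, 3.12], [-1.05, 2.28], [0.14, 2.33], [-1.42, 4.57], [0.1, 2.73], [-2.68, 2.68]. Speed limits (rad/s): [2.57, 2.57, 3.14, 3.14, 3.14, 3.14].

INTERFACE

Orientations are given as [roll, pitch, yaw] about the fixed x, y, z axes, in that order (R = Rz(yaw) Ry(pitch) Rx(roll)).
In Python, from station import env gives the robot as it stands.
- The arm moves only by the shell command python3 -m creep 'ROWS'. ROWS is JSON, a list of rows, each an object of numbers: "dx", "dy", "dz": the shift along the tool's x, y, z in units of 0.12 m (1.0 is 0.12 m); "ax", "ay", "az": the turn, a rotation vector about the tool's x, y, z in units of 30 degrees (1.0 is 30 degrees); "claw": the finger opening in mm, from 0 to 85.4. A call has exactly 5 rows; each row is the pose to reach, as a shift and turn from the pose commanded when the call began, along the tool's axes at that moment; what a row does not reach only later rows make up. A row lasts 1/8 s, in which the tool goes at most 62.5 mm and 10.7 degrees, less where a joint would pass 70% of its speed; a pose out of reach is approached as far as the arm can. A call with a number of a shift or a turn outside -1 to 1 is refused whole. A call with a gripper value outside its range is refused whole. The fingers move at their own pace and stop on an object; the grip force is fixed at half the most. Time passes only in rows, so rows that repeat a pose let the fingers close, or fill a call up. It gives the time, the measured TCP pose, the force, the opening and the grip force at its end, in the units of the state.
- env.observe(): the state, without advancing time (a new reading comes with each control period).
- env.get_image(name): name is "scene" or "side" or "wrist"; returns (picture, depth): 400x640x3 uint8, blue, green, red; 400x640 float32, m along the optical axis (not along the pixel's ray), 0 where there is no reading.
- env.camera_params(name): a dict with "fov_y" (degrees; the focal length in pixels is half the picture's height over the tangent of half this angle, whatever the lens; pixels are square), "cx", "cy" (the principal point, pixels), "R" (3x3) and "t" (3): a world point X has camera coordinates R X + t; the wrist camera has in their place "mount" (4x4, takes a point from camera to tool coordinates, whose origin is the TCP and whose axes are the flange's). Camera axes: x right, y down, z forward; pixel columns grow to the right and rows downward; lengths in m; the calibration is good to about 2 mm. A picture is of the moment at which its call begins: read the wrist's pose just before it. camera_params takes no time and is no camera call.
- env.job_done(): hands the job in; it is judged then, once.
The state is a dict: "clock": time; "joint_pos": joint angles; "dq": joint speeds; "tau": joint torques, N m; "tcp_pos": TCP position; "ee_rot": TCP orientation; "force": force on the tool from outside, world axes, zero at the start; "moment": the same for the moment, N m; "width": finger opening in m; "finger_force": force on a finger pad.
Only numpy, scipy, OpenCV 4.12 (cv2) and the standard library are available. Lean on these libraries where they do the work, as an engineer would, in place of code of your own. Each camera call takes 0.05 s, during which the arm holds its last target. There are 200 camera calls.

## Working session

There is one attempt and no reset: what is moved stays moved. The work goes in short steps, Python scripts to look and compute and a shell command to move; the robot and the scene stay as the last step left them, time stands still between calls to the robot, and variables do not carry over. Pictures are saved under pics/ and viewed, at most 10 in all, crops included, and the job is handed in when it is done.

```bash
ls; mkdir -p pics
cat > h.py <<'E'
import numpy as np, cv2
from station import env
from scipy.spatial.transform import Rotation as Ro
def K(p): return 200/np.tan(np.radians(p['fov_y'])/2)
def snap(name):
    s=env.observe(); im,d=env.get_image(name); p=env.camera_params(name)
    if 'mount' in p:
        T=np.eye(4); T[:3,:3]=Ro.from_euler('xyz',s['ee_rot']).as_matrix(); T[:3,3]=s['tcp_pos']
        W=T@np.array(p['mount']); C,o=W[:3,:3],W[:3,3]
    else:
        R=np.array(p['R']); C=R.T; o=-R.T@np.array(p['t'])
    return im,d,dict(f=K(p),cx=p['cx'],cy=p['cy'],C=C,o=o)
def cloud(d,c):
    v,u=np.mgrid[:400,:640]
    P=np.stack([(u-c['cx'])/c['f']*d,(v-c['cy'])/c['f']*d,d],-1)@c['C'].T+c['o']
    P[d<=0]=np.nan; return P
def ray(u,v,z,c):
    r=c['C']@np.array([(u-c['cx'])/c['f'],(v-c['cy'])/c['f'],1]); return c['o']+r*(z-c['o'][2])/r[2]
E
python3 - <<'E'
from h import *
a=[]
for n in('scene','side'):
    im,d,c=snap(n); a.append(im); np.savez(''+n,im=im,d=d,**c); print(n,c['o'],c['f'],(d>0).mean(), env.camera_params(n).keys())
im,d,c=snap('wrist');a.append(im);print(c['o'],c['C'])
cv2.imwrite('pics/1.png',a[0]);cv2.imwrite('pics/2.png',a[1])
print(env.observe())
E
```

```text
pics
scene [1.37985999 0.19068166 1.03841797] 502.5846766783912 0.99603125 dict_keys(['fov_y', 'cx', 'cy', 'R', 't'])
side [0.48271907 0.69127601 0.69248285] 392.64859343885837 0.99601171875 dict_keys(['fov_y', 'cx', 'cy', 'R', 't'])
[0.08380077 0.57286504 0.37304708] [[ 2.59247448e-01  9.30960501e-01  2.57105633e-01]
 [ 9.65810805e-01 -2.50030564e-01 -6.85142828e-02]
 [ 5.00175362e-04  2.66077551e-01 -9.63951496e-01]]
{'clock': 0.15, 'joint_pos': array([ 1.23550690e+00,  3.07442351e-01,  1.50740533e+00, -3.32500411e-06,
        1.32840300e+00, -7.35062123e-02]), 'dq': array([ 0.00112703, -0.00377549, -0.00261239, -0.00068648,  0.00077046,
        0.00055722]), 'tau': array([ 1.51221735e-03, -4.57975817e+01, -2.52217108e+01,  9.37509458e-05,
        8.36999126e-03,  2.44219092e-05]), 'tcp_pos': array([0.14863897, 0.55482411, 0.19405703]), 'ee_rot': array([-3.13993886e+00, -1.18547992e-04,  2.87981014e+00]), 'force': array([ 0.71969264,  0.23061986, -0.23420569]), 'moment': array([ 0.02120376, -0.03838406, -0.02227346]), 'finger_force': 0.0, 'width': 0.08497575043585628}
```

View pics/1.png

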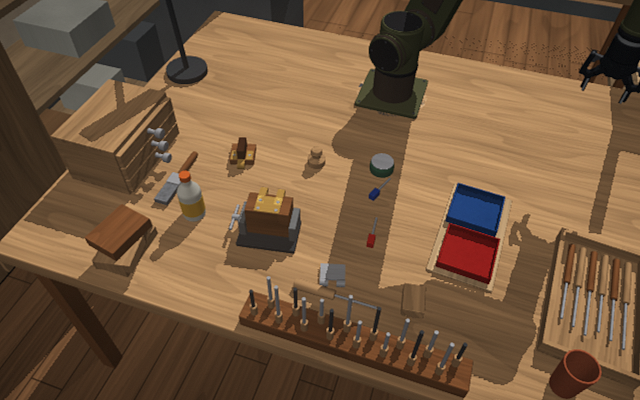

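View pics/2.png

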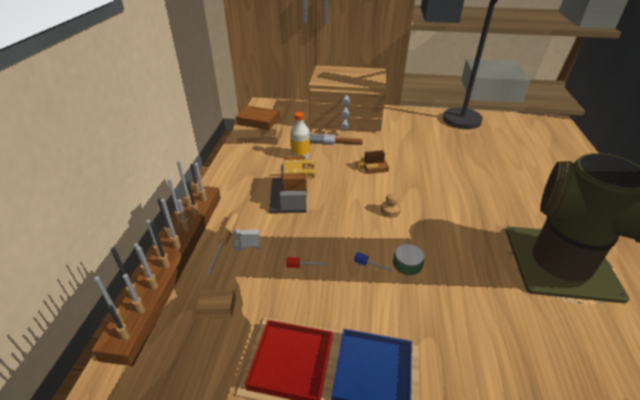

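The scene view shows the lid at (243,152), jamb at (268,215), red pin at (371,240), blue pin at (376,193), blue tray at (475,210) and red tray at (467,253). The wax tin sits next to the blue pin's shaft. In the side view the red pin is at (295,262), the blue pin at (362,259) and the lid at (374,162).

Run:
```python
from h import *
for n in('scene','side'):
    z=np.load(n+'.npz'); c=z; P=cloud(z['d'],c); hsv=cv2.cvtColor(z['im'],cv2.COLOR_BGR2HSV); H,S,V=hsv[...,0],hsv[...,1],hsv[...,2]
    ok=(P[...,2]>-.02)&(P[...,2]<.2)&(P[...,0]>.1)&(P[...,0]<1.1)&(abs(P[...,1])<.75)
    print(n)
    for nm,m in dict(red=((H<6)|(H>174))&(S>180)&(V>60),blue=(H>105)&(H<125)&(S>150)&(V>50),brass=(H>18)&(H<28)&(S>150)&(V>120)).items():
        k,l,st,ce=cv2.connectedComponentsWithStats((m&ok).astype(np.uint8))
        for i in range(1,k):
            if st[i,4]>25:
                q=P[l==i]; r=cv2.minAreaRect((q[:,:2]*1000).astype(np.float32)); print(nm,st[i,4],ce[i].round(),np.nanmin(q,0).round(3),np.nanmax(q,0).round(3),np.round(r[0]),np.round(r[1]),round(r[2],1))
    # dark lid/jamb tops
    m=ok&(P[...,2]>.012)
    k,l,st,ce=cv2.connectedComponentsWithStats(m.astype(np.uint8))
    for i in range(1,k):
        if st[i,4]>60:
            q=P[l==i]; print('obj',st[i,4],ce[i].round(),np.nanmin(q,0).round(3),np.nanmax(q,0).round(3))
```

```text
scene
red 2408 [467. 252.] [0.51  0.259 0.002] [0.651 0.395 0.032] [581. 327.] [128. 135.] 85.5
red 81 [370. 240.] [0.608 0.083 0.   ] [0.638 0.1   0.024] [623.  91.] [31. 16.] 3.9
blue 1599 [475. 209.] [0.361 0.26  0.002] [0.503 0.394 0.033] [432. 327.] [127. 134.] 85.6
blue 68 [374. 194.] [0.456 0.048 0.   ] [0.481 0.07  0.025] [468.  60.] [17. 28.] 64.7
brass 348 [269. 201.] [ 0.609 -0.202  0.096] [ 0.694 -0.133  0.107] [ 652. -168.] [78. 63.] 10.0
obj 788 [184.  61.] [ 0.1   -0.75   0.012] [ 0.192 -0.626  0.2  ]
obj 9328 [119. 135.] [ 0.418 -0.75   0.012] [ 0.685 -0.511  0.167]
obj 534 [243. 152.] [ 0.402 -0.384  0.012] [ 0.499 -0.3    0.059]
obj 260 [316. 156.] [ 0.375 -0.156  0.012] [ 0.422 -0.105  0.058]
obj 1488 [184. 191.] [ 0.485 -0.496  0.012] [ 0.713 -0.343  0.154]
obj 443 [382. 164.] [0.324 0.021 0.012] [0.393 0.089 0.04 ]
obj 1415 [473. 232.] [0.36  0.259 0.012] [0.651 0.397 0.033]
obj 78 [375. 192.] [0.429 0.047 0.012] [0.481 0.075 0.025]
obj 2773 [268. 217.] [ 0.603 -0.264  0.012] [ 0.741 -0.082  0.107]
obj 3116 [121. 240.] [ 0.77  -0.534  0.012] [ 0.93  -0.409  0.096
[... 1163 characters left out ...]
0.41   0.094]
obj 2558 [299. 165.] [ 0.484 -0.499  0.012] [ 0.737 -0.082  0.152]
obj 472 [373. 160.] [ 0.398 -0.366  0.012] [ 0.497 -0.3    0.057]
obj 8288 [155. 271.] [ 0.863 -0.131  0.012] [0.935 0.37  0.178]
obj 316 [391. 204.] [ 0.368 -0.151  0.012] [ 0.419 -0.105  0.058]
obj 391 [225. 234.] [ 0.786 -0.052  0.012] [0.812 0.149 0.028]
obj 702 [408. 258.] [0.323 0.019 0.012] [0.391 0.087 0.039]
obj 105 [361. 257.] [0.447 0.047 0.012] [0.48  0.071 0.023]
obj 104 [293. 260.] [0.602 0.079 0.012] [0.633 0.101 0.023]
obj 905 [215. 301.] [0.717 0.196 0.012] [0.792 0.255 0.034]
obj 1290 [288. 361.] [0.51  0.257 0.012] [0.647 0.395 0.031]
obj 879 [373. 356.] [0.362 0.257 0.012] [0.499 0.388 0.031]
```

```bash
cat >> h.py <<'E'
def to(x,y,z,yaw,n=1):
    s=env.observe(); R=Ro.from_euler('xyz',s['ee_rot']); G=Ro.from_euler('xyz',[np.pi,0,yaw])
    d=R.inv().apply(np.array([x,y,z])-s['tcp_pos'])/.12; a=(R.inv()*G).as_rotvec()/np.radians(30)
    print('d',d.round(3),'a',a.round(3),'yaw',s['ee_rot'][2].round(3),'t',s['clock'])
E
python3 -c "
from h import *
to(.467,.06,.17,2.72)"; python3 -m creep --help | head -20
```

```text
d [-3.63  -3.296  0.205] a [-0.003  0.     0.305] yaw 2.88 t 0.15invalid input: not JSON, or not a number
```

```bash
python3 -m creep '[{"dx":-0.2,"dy":-0.18},{"dx":-0.4,"dy":-0.36},{"dx":-0.6,"dy":-0.55},{"dx":-0.8,"dy":-0.73},{"dx":-1,"dy":-0.91}]'
python3 -m creep '[{"dx":-0.2,"dy":-0.18},{"dx":-0.4,"dy":-0.36},{"dx":-0.6,"dy":-0.55},{"dx":-0.8,"dy":-0.73},{"dx":-1,"dy":-0.91}]'
python3 -m creep '[{"dx":-0.2,"dy":-0.18},{"dx":-0.4,"dy":-0.36},{"dx":-0.6,"dy":-0.55},{"dx":-0.8,"dy":-0.73},{"dx":-1,"dy":-0.91}]'
python3 -m creep '[{"dx":-0.2,"dy":-0.18,"az":0.1},{"dx":-0.4,"dy":-0.36,"dz":0.1,"az":0.2},{"dx":-0.63,"dy":-0.57,"dz":0.2,"az":0.3},{"dx":-0.63,"dy":-0.57,"dz":0.2,"az":0.3},{"dx":-0.63,"dy":-0.57,"dz":0.2,"az":0.3}]'
cat > pins.py <<'E'
from h import *
import sys
im,d,c=snap('wrist'); P=cloud(d,c); hsv=cv2.cvtColor(im,cv2.COLOR_BGR2HSV); H,S,V=hsv[...,0],hsv[...,1],hsv[...,2]
if len(sys.argv)>1: cv2.imwrite('pics/%s.png'%sys.argv[1],im)
for nm,m in dict(red=((H<6)|(H>174))&(S>180)&(V>60),blue=(H>105)&(H<125)&(S>150)&(V>50)).items():
    top=m&(abs(P[...,2]-.02)<.004)
    k,l,st,ce=cv2.connectedComponentsWithStats(top.astype(np.uint8))
    for i in range(1,k):
        if 200<st[i,4]:
            q=P[l==i]; r=cv2.minAreaRect((q[:,:2]*1000).astype(np.float32)); print(nm,st[i,4],ce[i].round(),'z',np.median(q[:,2]).round(4),np.round(r[0],1),np.round(r[1],1),round(r[2],1))
E
python3 pins.py 3
```

```text
$[0]: bad value
$[0]: bad value
$[0]: bad value
$[0]: bad value
```

View pics/3.png

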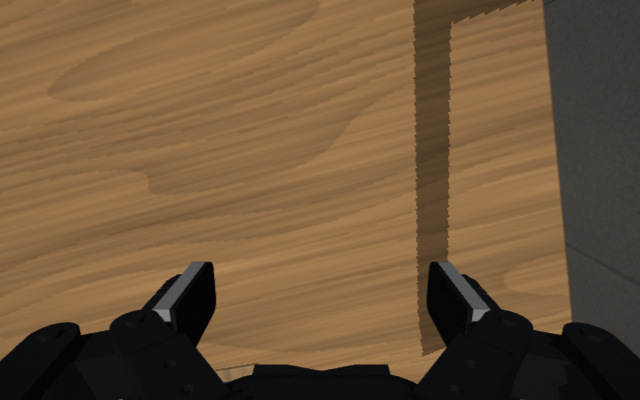

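The moves were refused, so the picture only shows bare bench between the fingers. Each row probably needs all seven numbers.

```bash
python3 -m creep '[{"dx":-0.2,"dy":-0.18,"dz":0,"ax":0,"ay":0,"az":0,"claw":85},{"dx":-0.4,"dy":-0.36,"dz":0,"ax":0,"ay":0,"az":0,"claw":85},{"dx":-0.6,"dy":-0.55,"dz":0,"ax":0,"ay":0,"az":0,"claw":85},{"dx":-0.8,"dy":-0.73,"dz":0,"ax":0,"ay":0,"az":0,"claw":85},{"dx":-1,"dy":-0.91,"dz":0,"ax":0,"ay":0,"az":0,"claw":85}]'
python3 -m creep '[{"dx":-0.2,"dy":-0.18,"dz":0,"ax":0,"ay":0,"az":0,"claw":85},{"dx":-0.4,"dy":-0.36,"dz":0,"ax":0,"ay":0,"az":0,"claw":85},{"dx":-0.6,"dy":-0.55,"dz":0,"ax":0,"ay":0,"az":0,"claw":85},{"dx":-0.8,"dy":-0.73,"dz":0,"ax":0,"ay":0,"az":0,"claw":85},{"dx":-1,"dy":-0.91,"dz":0,"ax":0,"ay":0,"az":0,"claw":85}]'
python3 -m creep '[{"dx":-0.2,"dy":-0.18,"dz":0,"ax":0,"ay":0,"az":0,"claw":85},{"dx":-0.4,"dy":-0.36,"dz":0,"ax":0,"ay":0,"az":0,"claw":85},{"dx":-0.6,"dy":-0.55,"dz":0,"ax":0,"ay":0,"az":0,"claw":85},{"dx":-0.8,"dy":-0.73,"dz":0,"ax":0,"ay":0,"az":0,"claw":85},{"dx":-1,"dy":-0.91,"dz":0,"ax":0,"ay":0,"az":0,"claw":85}]'
python3 -m creep '[{"dx":-0.2,"dy":-0.18,"dz":0,"ax":0,"ay":0,"az":0.1,"claw":60},{"dx":-0.4,"dy":-0.36,"dz":0.1,"ax":0,"ay":0,"az":0.2,"claw":60},{"dx":-0.63,"dy":-0.57,"dz":0.2,"ax":0,"ay":0,"az":0.3,"claw":60},{"dx":-0.63,"dy":-0.57,"dz":0.2,"ax":0,"ay":0,"az":0.3,"claw":60},{"dx":-0.63,"dy":-0.57,"dz":0.2,"ax":0,"ay":0,"az":0.3,"claw":60}]'
python3 pins.py 4; python3 -c "
from h import *
to(.467,.06,.17,2.72)"
```

```text
clock: 0.82
tcp_pos: [0.2368, 0.4178, 0.1947]
ee_rot: [-3.141, -0.0, 2.88]
force: [-0.0, -0.6, 1.1]
width: 0.0848
finger_force: 0.0
clock: 1.45
tcp_pos: [0.3245, 0.2813, 0.1948]
ee_rot: [-3.142, 0.0, 2.88]
force: [0.5, -0.2, -0.3]
width: 0.085
finger_force: 0.0
clock: 2.08
tcp_pos: [0.4121, 0.1448, 0.1948]
ee_rot: [3.142, -0.0, 2.88]
force: [-0.4, 0.3, 0.2]
width: 0.0851
finger_force: 0.0
clock: 2.7
tcp_pos: [0.4666, 0.0604, 0.1707]
ee_rot: [3.142, -0.001, 2.722]
force: [-0.6, -0.1, -0.3]
width: 0.06
finger_force: 0.0
red 230 [591. 118.] z 0.02 [512.6 309.7] [86.6  1.6] 86.3
red 303 [607. 243.] z 0.02 [638.2 297.5] [65.6  2.7] 85.9
blue 204 [590.  93.] z 0.0201 [490.6 310.9] [92.1  1. ] 85.9
blue 537 [317. 180.] z 0.0199 [463.8  59.2] [16.7 29.1] 69.4
d [-0.006 -0.004  0.007] a [ 0.    -0.001  0.006] yaw 2.723 t 2.75
```

View pics/4.png

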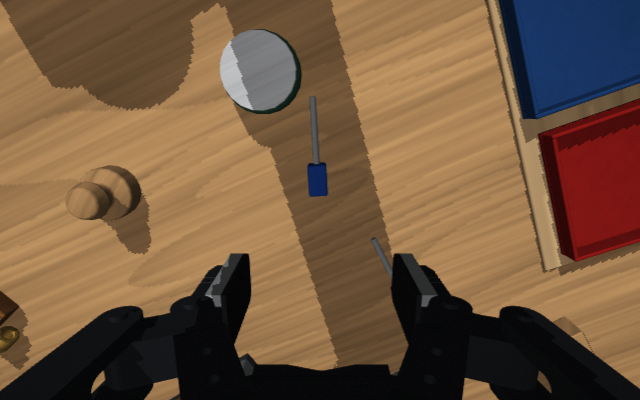

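The blue grip is at (317,180) with its shaft pointing up the image, clear of the tin. World position is (0.464, 0.059), yaw about 2.78. Descending and gripping.

```bash
python3 -m creep '[{"dx":0.02,"dy":-0.02,"dz":0.18,"ax":0,"ay":0,"az":-0.11,"claw":50},{"dx":0.02,"dy":-0.02,"dz":0.35,"ax":0,"ay":0,"az":-0.11,"claw":50},{"dx":0.02,"dy":-0.02,"dz":0.55,"ax":0,"ay":0,"az":-0.11,"claw":50},{"dx":0.02,"dy":-0.02,"dz":0.75,"ax":0,"ay":0,"az":-0.11,"claw":50},{"dx":0.02,"dy":-0.02,"dz":0.9,"ax":0,"ay":0,"az":-0.11,"claw":50}]'
python3 -m creep '[{"dx":0,"dy":0,"dz":0.2,"ax":0,"ay":0,"az":0,"claw":50},{"dx":0,"dy":0,"dz":0.4,"ax":0,"ay":0,"az":0,"claw":50},{"dx":0,"dy":0,"dz":0.49,"ax":0,"ay":0,"az":0,"claw":50},{"dx":0,"dy":0,"dz":0.49,"ax":0,"ay":0,"az":0,"claw":5},{"dx":0,"dy":0,"dz":0.49,"ax":0,"ay":0,"az":0,"claw":5}]'
python3 -m creep '[{"dx":0,"dy":0,"dz":0,"ax":0,"ay":0,"az":0,"claw":5},{"dx":0,"dy":0,"dz":-0.2,"ax":0,"ay":0,"az":0,"claw":5},{"dx":0,"dy":0,"dz":-0.4,"ax":0,"ay":0,"az":0,"claw":5},{"dx":0,"dy":0,"dz":-0.6,"ax":0,"ay":0,"az":0,"claw":5},{"dx":0,"dy":0,"dz":-0.7,"ax":0,"ay":0,"az":0,"claw":5}]'
python3 -c "
from h import *
to(.463,.327,.07,3.06)"
```

```text
clock: 3.38
tcp_pos: [0.4633, 0.0601, 0.0625]
ee_rot: [3.141, -0.0, 2.782]
force: [-1.0, 0.4, 0.1]
width: 0.0497
finger_force: 0.0
clock: 4.0
tcp_pos: [0.4646, 0.0592, 0.0048]
ee_rot: [3.141, 0.001, 2.781]
force: [-0.4, -0.2, 0.4]
width: 0.0141
finger_force: 0.0
clock: 4.62
tcp_pos: [0.465, 0.0589, 0.0897]
ee_rot: [3.14, 0.003, 2.78]
force: [0.1, 0.1, -0.5]
width: 0.0048
finger_force: 0.0
d [0.806 2.084 0.165] a [ 0.002  0.006 -0.535] yaw 2.78 t 4.625
```

The gripper closed on nothing. Looking again.

```bash
python3 -m creep '[{"dx":0,"dy":0,"dz":-0.1,"ax":0,"ay":0,"az":0,"claw":60},{"dx":0,"dy":0,"dz":-0.3,"ax":0,"ay":0,"az":0,"claw":60},{"dx":0,"dy":0,"dz":-0.5,"ax":0,"ay":0,"az":0,"claw":60},{"dx":0,"dy":0,"dz":-0.6,"ax":0,"ay":0,"az":0,"claw":60},{"dx":0,"dy":0,"dz":-0.6,"ax":0,"ay":0,"az":0,"claw":60}]'
python3 pins.py 5
```

```text
clock: 5.25
tcp_pos: [0.4644, 0.0589, 0.1604]
ee_rot: [3.141, 0.001, 2.78]
force: [-0.4, -0.5, -0.2]
width: 0.0597
finger_force: 0.0
red 228 [595. 139.] z 0.02 [512.5 304.9] [76.9  1.1] 86.0
red 309 [610. 263.] z 0.0201 [637.9 295.9] [62.9  2.8] 85.0
blue 556 [319. 183.] z 0.02 [463.3  58.9] [16.4 28.4] 69.7
```

View pics/5.png

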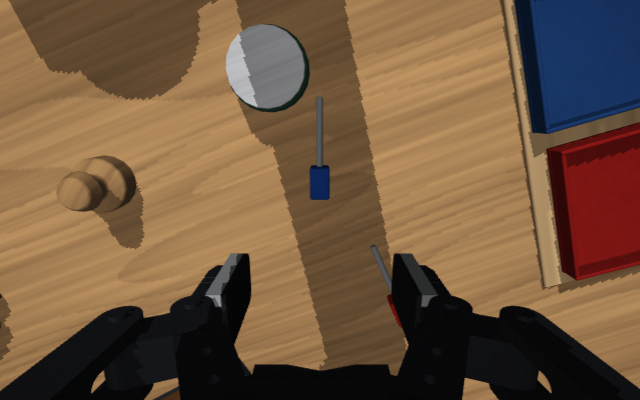

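The blue pin at (319,183) has not moved. I'll check where the fingertips really are in tool coordinates, from depth.

```bash
cat > tips.py <<'E'
from h import *
s=env.observe(); im,d,c=snap('wrist'); P=cloud(d,c); R=Ro.from_euler('xyz',s['ee_rot']).as_matrix()
T=(P-s['tcp_pos'])@R
m=(d>0)&(d<.24)
print('width',s['width'])
for side in (-1,1):
    for z0 in np.arange(-.05,.03,.01):
        q=T[m&(np.sign(T[...,1])==side)&(T[...,2]>z0)&(T[...,2]<z0+.01)&(abs(T[...,1])<.055)]
        if len(q)>5: print(side,z0.round(2),len(q),'x',q[:,0].min().round(3),q[:,0].max().round(3),'y',q[:,1].min().round(3),q[:,1].max().round(3))
E
python3 tips.py
python3 -m creep '[{"dx":0,"dy":0,"dz":0,"ax":0,"ay":0,"az":0,"claw":18},{"dx":0,"dy":0,"dz":0,"ax":0,"ay":0,"az":0,"claw":18},{"dx":0,"dy":0,"dz":0,"ax":0,"ay":0,"az":0,"claw":18},{"dx":0,"dy":0,"dz":0,"ax":0,"ay":0,"az":0,"claw":18},{"dx":0,"dy":0,"dz":0,"ax":0,"ay":0,"az":0,"claw":18}]'
python3 tips.py
```

```text
width 0.0598896419453495
-1 -0.05 316 x -0.011 0.012 y -0.041 -0.029
1 -0.05 311 x -0.011 0.011 y 0.03 0.042
clock: 5.98
tcp_pos: [0.464, 0.059, 0.16]
ee_rot: [3.142, 0.0, 2.78]
force: [-0.1, -0.1, -0.5]
width: 0.0179
finger_force: 0.0
width 0.017894977802639718
-1 -0.05 321 x -0.011 0.012 y -0.022 -0.008
-1 -0.04 20 x -0.01 0.01 y -0.009 -0.008
1 -0.05 318 x -0.011 0.012 y 0.009 0.023
1 -0.04 21 x -0.01 0.01 y 0.009 0.01
```

Run:
```python
from h import *
s=env.observe();R=Ro.from_euler('xyz',s['ee_rot']).as_matrix()
for n in('scene','side','wrist'):
    im,d,c=snap(n);P=cloud(d,c);T=(P-s['tcp_pos'])@R
    m=(abs(T[...,0])<.03)&(abs(T[...,1])<.05)&(T[...,2]<.06)&(T[...,2]>-.08)
    z=T[...,2][m]; q=T[m&(T[...,2]>np.nanpercentile(z,99)-.006)]; print(n,len(z),np.nanpercentile(z,[50,90,97,99.5]).round(4),'x',q[:,0].min().round(3),q[:,0].max().round(3),'y',np.nanmin(q[:,1]).round(3),np.nanmax(q[:,1]).round(3))
```

```text
scene 200 [-0.0592 -0.0429 -0.0396 -0.037 ] x -0.012 0.009 y -0.013 0.018
side 204 [-0.0565 -0.0434 -0.0381 -0.0367] x -0.007 0.01 y -0.011 0.017
wrist 4164 [-0.0645 -0.0468 -0.0425 -0.0376] x -0.011 0.012 y -0.021 0.023
```

All three cameras agree that the real fingertips are 37 mm short of the reported TCP, so the heights shift by that much. I'll descend carefully to a reported z of about -0.03.

```bash
python3 -m creep '[{"dx":0,"dy":0,"dz":0.2,"ax":0,"ay":0,"az":0,"claw":50},{"dx":0,"dy":0,"dz":0.4,"ax":0,"ay":0,"az":0,"claw":50},{"dx":0,"dy":0,"dz":0.6,"ax":0,"ay":0,"az":0,"claw":50},{"dx":0,"dy":0,"dz":0.8,"ax":0,"ay":0,"az":0,"claw":50},{"dx":0,"dy":0,"dz":0.98,"ax":0,"ay":0,"az":0,"claw":50}]'
python3 -m creep '[{"dx":0,"dy":0,"dz":0.2,"ax":0,"ay":0,"az":0,"claw":50},{"dx":0,"dy":0,"dz":0.4,"ax":0,"ay":0,"az":0,"claw":50},{"dx":0,"dy":0,"dz":0.6,"ax":0,"ay":0,"az":0,"claw":40},{"dx":0,"dy":0,"dz":0.6,"ax":0,"ay":0,"az":0,"claw":5},{"dx":0,"dy":0,"dz":0.6,"ax":0,"ay":0,"az":0,"claw":5}]'
python3 -m creep '[{"dx":0,"dy":0,"dz":0,"ax":0,"ay":0,"az":0,"claw":5},{"dx":0,"dy":0,"dz":0,"ax":0,"ay":0,"az":0,"claw":5},{"dx":0,"dy":0,"dz":-0.2,"ax":0,"ay":0,"az":0,"claw":5},{"dx":0,"dy":0,"dz":-0.4,"ax":0,"ay":0,"az":0,"claw":5},{"dx":0,"dy":0,"dz":-0.6,"ax":0,"ay":0,"az":0,"claw":5}]'
python3 -c "
from h import *
to(.463,.327,.04,3.06)"
```

```text
clock: 6.8
tcp_pos: [0.464, 0.0589, 0.0417]
ee_rot: [3.142, 0.0, 2.78]
force: [-0.2, -0.0, 0.4]
width: 0.0502
finger_force: 0.0
clock: 7.42
tcp_pos: [0.4642, 0.059, -0.0291]
ee_rot: [3.141, 0.0, 2.78]
force: [0.5, -0.8, -0.6]
width: 0.0164
finger_force: 61.2
clock: 8.05
tcp_pos: [0.464, 0.0589, 0.0436]
ee_rot: [3.141, 0.001, 2.78]
force: [-0.3, -0.0, -0.3]
width: 0.0167
finger_force: 61.2
d [0.797 2.087 0.03 ] a [ 0.     0.001 -0.534] yaw 2.78 t 8.05
```

```bash
python3 -m creep '[{"dx":0.08,"dy":0.2,"dz":0,"ax":0,"ay":0,"az":0,"claw":5},{"dx":0.16,"dy":0.4,"dz":0,"ax":0,"ay":0,"az":0,"claw":5},{"dx":0.24,"dy":0.6,"dz":0,"ax":0,"ay":0,"az":0,"claw":5},{"dx":0.32,"dy":0.8,"dz":0,"ax":0,"ay":0,"az":0,"claw":5},{"dx":0.39,"dy":1,"dz":0,"ax":0,"ay":0,"az":0,"claw":5}]'
python3 -m creep '[{"dx":0.08,"dy":0.2,"dz":0,"ax":0,"ay":0,"az":0,"claw":5},{"dx":0.16,"dy":0.4,"dz":0,"ax":0,"ay":0,"az":0,"claw":5},{"dx":0.24,"dy":0.6,"dz":0,"ax":0,"ay":0,"az":0,"claw":5},{"dx":0.32,"dy":0.8,"dz":0,"ax":0,"ay":0,"az":0,"claw":5},{"dx":0.39,"dy":1,"dz":0,"ax":0,"ay":0,"az":0,"claw":5}]'
python3 -m creep '[{"dx":0,"dy":0,"dz":0.15,"ax":0,"ay":0,"az":0,"claw":5},{"dx":0,"dy":0,"dz":0.3,"ax":0,"ay":0,"az":0,"claw":5},{"dx":0,"dy":0,"dz":0.45,"ax":0,"ay":0,"az":0,"claw":5},{"dx":0,"dy":0,"dz":0.51,"ax":0,"ay":0,"az":0,"claw":5},{"dx":0,"dy":0,"dz":0.51,"ax":0,"ay":0,"az":0,"claw":5}]'
python3 -m creep '[{"dx":0,"dy":0,"dz":0,"ax":0,"ay":0,"az":0,"claw":40},{"dx":0,"dy":0,"dz":0,"ax":0,"ay":0,"az":0,"claw":40},{"dx":0,"dy":0,"dz":-0.3,"ax":0,"ay":0,"az":0,"claw":40},{"dx":0,"dy":0,"dz":-0.7,"ax":0,"ay":0,"az":0,"claw":40},{"dx":0,"dy":0,"dz":-1,"ax":0,"ay":0,"az":0,"claw":40}]'
python3 -c "
from h import *
to(.623,.091,.11,3.05)"
```

```text
clock: 8.68
tcp_pos: [0.4625, 0.1886, 0.043]
ee_rot: [3.141, 0.001, 2.78]
force: [-0.0, -0.4, -1.1]
width: 0.0161
finger_force: 61.2
clock: 9.3
tcp_pos: [0.4611, 0.3174, 0.0429]
ee_rot: [3.141, 0.0, 2.781]
force: [1.0, -0.1, -1.0]
width: 0.0166
finger_force: 61.2
clock: 9.93
tcp_pos: [0.4611, 0.3165, -0.0188]
ee_rot: [-3.141, -0.0, 2.78]
force: [-0.9, -0.5, -0.2]
width: 0.0162
finger_force: 61.4
clock: 10.55
tcp_pos: [0.4619, 0.3169, 0.1036]
ee_rot: [3.14, 0.001, 2.78]
force: [-0.0, 0.8, 0.1]
width: 0.0399
finger_force: 0.0
d [-1.922 -1.286 -0.053] a [ 0.003  0.003 -0.515] yaw 2.78 t 10.55
```

```bash
python3 -m creep '[{"dx":-0.2,"dy":-0.13,"dz":0,"ax":0,"ay":0,"az":0,"claw":50},{"dx":-0.4,"dy":-0.26,"dz":0,"ax":0,"ay":0,"az":0,"claw":50},{"dx":-0.6,"dy":-0.39,"dz":0,"ax":0,"ay":0,"az":0,"claw":50},{"dx":-0.8,"dy":-0.52,"dz":0,"ax":0,"ay":0,"az":0,"claw":50},{"dx":-0.96,"dy":-0.64,"dz":0,"ax":0,"ay":0,"az":0,"claw":50}]'
python3 -m creep '[{"dx":-0.2,"dy":-0.13,"dz":0,"ax":0,"ay":0,"az":-0.2,"claw":50},{"dx":-0.4,"dy":-0.26,"dz":0,"ax":0,"ay":0,"az":-0.4,"claw":50},{"dx":-0.7,"dy":-0.45,"dz":0,"ax":0,"ay":0,"az":-0.62,"claw":50},{"dx":-0.96,"dy":-0.64,"dz":0,"ax":0,"ay":0,"az":-0.62,"claw":50},{"dx":-0.96,"dy":-0.64,"dz":0,"ax":0,"ay":0,"az":-0.62,"claw":50}]'
python3 pins.py; python3 -c "
from h import *
to(.623,.091,-.03,3.1)"
```

```text
clock: 11.18
tcp_pos: [0.5427, 0.2031, 0.1018]
ee_rot: [3.141, 0.001, 2.78]
force: [-0.0, -0.6, -0.2]
width: 0.0501
finger_force: 0.0
clock: 11.8
tcp_pos: [0.6244, 0.0889, 0.1017]
ee_rot: [-3.141, 0.002, 3.102]
force: [0.1, 1.0, -0.5]
width: 0.0503
finger_force: 0.0
red 873 [321. 192.] z 0.0199 [618.9  90.6] [29.6 17.2] 3.8
red 224 [596. 207.] z 0.0202 [638.5 300.6] [68.9  1. ] 86.0
d [1.000e-03 5.000e-03 1.096e+00] a [0.001 0.001 0.005] yaw 3.103 t 11.85
```

```bash
python3 -m creep '[{"dx":0.03,"dy":0,"dz":0.2,"ax":0,"ay":0,"az":-0.2,"claw":50},{"dx":0.03,"dy":0,"dz":0.4,"ax":0,"ay":0,"az":-0.2,"claw":50},{"dx":0.03,"dy":0,"dz":0.6,"ax":0,"ay":0,"az":-0.2,"claw":50},{"dx":0.03,"dy":0,"dz":0.8,"ax":0,"ay":0,"az":-0.2,"claw":50},{"dx":0.03,"dy":0,"dz":0.95,"ax":0,"ay":0,"az":-0.2,"claw":50}]'
python3 -m creep '[{"dx":0,"dy":0,"dz":0.1,"ax":0,"ay":0,"az":0,"claw":50},{"dx":0,"dy":0,"dz":0.15,"ax":0,"ay":0,"az":0,"claw":40},{"dx":0,"dy":0,"dz":0.15,"ax":0,"ay":0,"az":0,"claw":5},{"dx":0,"dy":0,"dz":0.15,"ax":0,"ay":0,"az":0,"claw":5},{"dx":0,"dy":0,"dz":0.15,"ax":0,"ay":0,"az":0,"claw":5}]'
python3 -m creep '[{"dx":0,"dy":0,"dz":-0.1,"ax":0,"ay":0,"az":0,"claw":5},{"dx":0,"dy":0,"dz":-0.25,"ax":0,"ay":0,"az":0,"claw":5},{"dx":0,"dy":0,"dz":-0.4,"ax":0,"ay":0,"az":0,"claw":5},{"dx":0,"dy":0,"dz":-0.55,"ax":0,"ay":0,"az":0,"claw":5},{"dx":0,"dy":0,"dz":-0.6,"ax":0,"ay":0,"az":0,"claw":5}]'
python3 -c "
from h import *
to(.611,.328,.042,3.208)"
```

```text
clock: 12.48
tcp_pos: [0.6176, 0.0926, -0.0136]
ee_rot: [3.141, -0.001, -3.073]
force: [-0.3, 1.2, 0.5]
width: 0.05
finger_force: 0.0
clock: 13.1
tcp_pos: [0.6194, 0.0915, -0.0301]
ee_rot: [3.142, 0.001, -3.074]
force: [-1.1, -0.5, -1.0]
width: 0.0165
finger_force: 60.5
clock: 13.72
tcp_pos: [0.6202, 0.0917, 0.0436]
ee_rot: [3.142, 0.004, -3.073]
force: [-0.2, 0.3, 0.0]
width: 0.0165
finger_force: 60.5
d [-0.057  1.97   0.013] a [0.    0.007 0.003] yaw -3.073 t 13.725
```

```bash
python3 -m creep '[{"dx":0,"dy":0.2,"dz":0,"ax":0,"ay":0,"az":0,"claw":5},{"dx":0,"dy":0.4,"dz":0,"ax":0,"ay":0,"az":0,"claw":5},{"dx":0,"dy":0.6,"dz":0,"ax":0,"ay":0,"az":0,"claw":5},{"dx":0,"dy":0.8,"dz":0,"ax":0,"ay":0,"az":0,"claw":5},{"dx":-0.03,"dy":1,"dz":0,"ax":0,"ay":0,"az":0,"claw":5}]'
python3 -m creep '[{"dx":0,"dy":0.2,"dz":0,"ax":0,"ay":0,"az":0,"claw":5},{"dx":0,"dy":0.4,"dz":0,"ax":0,"ay":0,"az":0,"claw":5},{"dx":0,"dy":0.6,"dz":0,"ax":0,"ay":0,"az":0,"claw":5},{"dx":0,"dy":0.8,"dz":0,"ax":0,"ay":0,"az":0,"claw":5},{"dx":-0.03,"dy":0.97,"dz":0,"ax":0,"ay":0,"az":0,"claw":5}]'
python3 -m creep '[{"dx":0,"dy":0,"dz":0.15,"ax":0,"ay":0,"az":0,"claw":5},{"dx":0,"dy":0,"dz":0.3,"ax":0,"ay":0,"az":0,"claw":5},{"dx":0,"dy":0,"dz":0.45,"ax":0,"ay":0,"az":0,"claw":5},{"dx":0,"dy":0,"dz":0.51,"ax":0,"ay":0,"az":0,"claw":5},{"dx":0,"dy":0,"dz":0.51,"ax":0,"ay":0,"az":0,"claw":5}]'
python3 -m creep '[{"dx":0,"dy":0,"dz":0,"ax":0,"ay":0,"az":0,"claw":40},{"dx":0,"dy":0,"dz":0,"ax":0,"ay":0,"az":0,"claw":40},{"dx":0,"dy":0,"dz":-0.3,"ax":0,"ay":0,"az":0,"claw":40},{"dx":0,"dy":0,"dz":-0.7,"ax":0,"ay":0,"az":0,"claw":40},{"dx":0,"dy":0,"dz":-1,"ax":0,"ay":0,"az":0,"claw":40}]'
python3 - <<'E'
from h import *
im,d,c=snap('wrist'); cv2.imwrite('pics/6.png',im)
E
```

```text
clock: 14.35
tcp_pos: [0.6139, 0.2127, 0.0411]
ee_rot: [-3.141, -0.001, -3.074]
force: [0.3, -0.6, 0.1]
width: 0.0164
finger_force: 60.5
clock: 14.98
tcp_pos: [0.6096, 0.3296, 0.0411]
ee_rot: [-3.141, -0.0, -3.073]
force: [-0.1, -0.0, -0.1]
width: 0.0159
finger_force: 60.5
clock: 15.6
tcp_pos: [0.6095, 0.3268, -0.0203]
ee_rot: [-3.141, -0.001, -3.075]
force: [-0.4, -1.2, 2.1]
width: 0.0165
finger_force: 60.9
clock: 16.23
tcp_pos: [0.6107, 0.3282, 0.1019]
ee_rot: [3.141, 0.002, -3.074]
force: [0.7, -0.3, 0.1]
width: 0.0401
finger_force: 0.0
```

View pics/6.png

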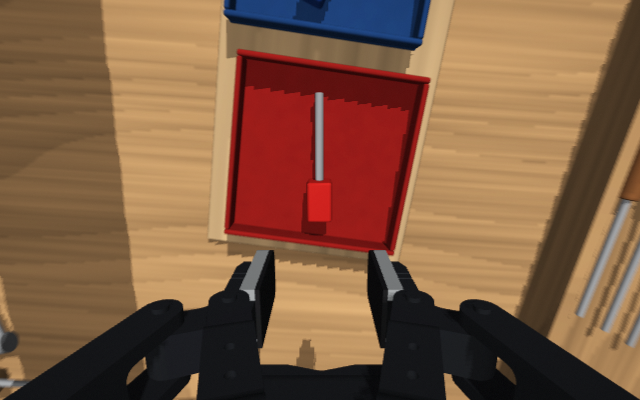

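Both pins are in their own trays: the red one at (319,160), and the blue grip visible at (312,5). Next, a close look at the jamb from above.

```bash
python3 -m creep '[{"dx":0,"dy":-0.1,"dz":-0.15,"ax":0,"ay":0,"az":0,"claw":60},{"dx":0,"dy":-0.3,"dz":-0.3,"ax":0,"ay":0,"az":0,"claw":60},{"dx":0,"dy":-0.5,"dz":-0.45,"ax":0,"ay":0,"az":0,"claw":60},{"dx":0,"dy":-0.75,"dz":-0.6,"ax":0,"ay":0,"az":0,"claw":60},{"dx":0,"dy":-1,"dz":-0.75,"ax":0,"ay":0,"az":0,"claw":60}]'
python3 -m creep '[{"dx":0,"dy":-0.2,"dz":0,"ax":0,"ay":0,"az":0,"claw":60},{"dx":0,"dy":-0.4,"dz":0,"ax":0,"ay":0,"az":0,"claw":60},{"dx":0,"dy":-0.6,"dz":0,"ax":0,"ay":0,"az":0,"claw":60},{"dx":0,"dy":-0.8,"dz":0,"ax":0,"ay":0,"az":0,"claw":60},{"dx":0,"dy":-1,"dz":0,"ax":0,"ay":0,"az":0,"claw":60}]'
python3 -m creep '[{"dx":0,"dy":-0.2,"dz":0,"ax":0,"ay":0,"az":0,"claw":60},{"dx":0,"dy":-0.4,"dz":0,"ax":0,"ay":0,"az":0,"claw":60},{"dx":0,"dy":-0.6,"dz":0,"ax":0,"ay":0,"az":0,"claw":60},{"dx":0,"dy":-0.8,"dz":0,"ax":0,"ay":0,"az":0,"claw":60},{"dx":0,"dy":-1,"dz":0,"ax":0,"ay":0,"az":0,"claw":60}]'
python3 -m creep '[{"dx":0.1,"dy":-0.2,"dz":0,"ax":0,"ay":0,"az":0,"claw":60},{"dx":0.2,"dy":-0.4,"dz":0,"ax":0,"ay":0,"az":0,"claw":60},{"dx":0.3,"dy":-0.6,"dz":0,"ax":0,"ay":0,"az":0,"claw":60},{"dx":0.4,"dy":-0.8,"dz":0,"ax":0,"ay":0,"az":0,"claw":60},{"dx":0.4,"dy":-1,"dz":0,"ax":0,"ay":0,"az":0,"claw":60}]'
python3 - <<'E'
from h import *
im,d,c=snap('wrist'); cv2.imwrite('pics/7.png',im); np.savez('jamb',im=im,d=d,**c)
E
```

```text
clock: 16.9
tcp_pos: [0.6179, 0.2053, 0.1907]
ee_rot: [-3.141, -0.001, -3.075]
force: [0.2, -0.3, 0.5]
width: 0.0598
finger_force: 0.0
clock: 17.52
tcp_pos: [0.6258, 0.087, 0.189]
ee_rot: [-3.142, -0.002, -3.073]
force: [1.4, -0.1, -0.6]
width: 0.0595
finger_force: 0.0
clock: 18.15
tcp_pos: [0.634, -0.0327, 0.1891]
ee_rot: [3.141, -0.001, -3.073]
force: [0.2, -0.1, 0.6]
width: 0.0601
finger_force: 0.0
clock: 18.77
tcp_pos: [0.5938, -0.1556, 0.1897]
ee_rot: [3.141, -0.001, -3.074]
force: [0.0, 0.5, 0.8]
width: 0.0599
finger_force: 0.0
```

View pics/7.png

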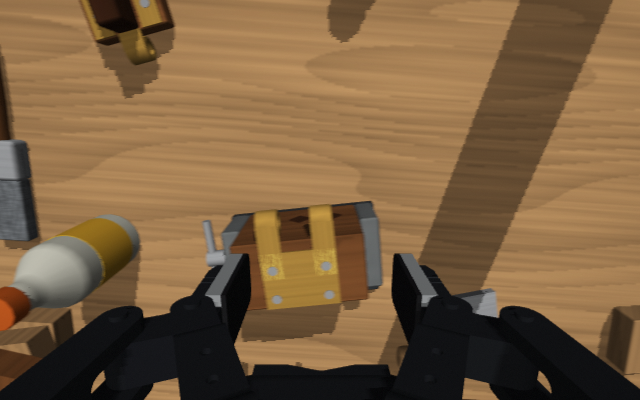

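The jamb is seen from above, with its knuckles at (265,230) and (321,230), the brass leaf between (270,305) and (335,305), and a corner of the lid at (125,20). Fitting the geometry from depth.

Run:
```python
from h import *
from scipy.spatial import cKDTree
for n in ('jamb','scene','side'):
    z=np.load(n+'.npz'); P=cloud(z['d'],z); hsv=cv2.cvtColor(z['im'],cv2.COLOR_BGR2HSV); H,S,V=[hsv[...,i] for i in range(3)]
    box=(P[...,0]>.58)&(P[...,0]<.76)&(P[...,1]>-.26)&(P[...,1]<-.07)
    br=box&(H>17)&(H<30)&(S>120)&(V>70)&(P[...,2]>.085)
    q=P[br]; r=cv2.minAreaRect((q[:,:2]*1000).astype(np.float32)); 
    b=cv2.boxPoints(r).round(1)
    print(n,br.sum(),'z top',np.percentile(q[:,2],[50,90]).round(4),np.round(r[0],1),np.round(r[1],1),round(r[2],2))
    # gap from best yaw: along axis e (yaw+90) histogram
    th0=np.radians(r[2]) 
    for th in (th0,):
        while th>np.pi/4: th-=np.pi/2
        ex=np.array([np.cos(th),np.sin(th)]); ey=np.array([-ex[1],ex[0]])
        a=q[:,:2]@ex; w=q[:,:2]@ey
        a0=a.min(); f=(a<a0+.022)
        hist,e=np.histogram(w[f],bins=np.arange(w.min(),w.max()+.003,.003)); print('yaw',np.degrees(th).round(2),'xmin',a0.round(4),np.percentile(a,.5).round(4),'w',w.min().round(4),w.max().round(4),hist)
        if n!='side':
            g=np.sort(w[f]); j=np.argmax(np.diff(g)); print('gap',g[j].round(4),g[j+1].round(4),'mid',(g[j]+g[j+1])/2)
            mid=(w.min()+w.max())/2
            print('bore xy',ex*(a0+.011)+ey*mid)
    wd=box&(P[...,2]>.095)&(P[...,2]<.104); q=P[wd]; r=cv2.minAreaRect((q[:,:2]*1000).astype(np.float32)); print(' top',np.round(r[0],1),np.round(r[1],1),round(r[2],2))
```

```text
jamb 5813 z top [0.1019 0.1028] [ 647.1 -171.3] [84.8 66.1] 9.81
yaw 9.81 xmin 0.5661 0.5665 w -0.3121 -0.2459 [  0  52 111 112 115 107 118  73   0   0   0   0   0   0   0   0  92 115
 113 114 113 100   0]
gap -0.2893 -0.2636 mid -0.2764478121261732
bore xy [ 0.61614236 -0.17661765]
 top [ 646.9 -168.5] [ 84.7 109.4] 10.58
scene 479 z top [0.1015 0.1039] [ 651.7 -167.9] [80.3 62.9] 9.16
yaw 9.16 xmin 0.5765 0.5772 w -0.301 -0.2381 [ 4  8  8  6  8  8  7  0  0  0  0  0  0  0  0  8  8  8  7  8 10]
gap -0.2805 -0.2554 mid -0.2679414568415782
bore xy [ 0.62297705 -0.17249253]
 top [ 649.8 -166.7] [ 85.9 109.6] 10.46
side 390 z top [0.1013 0.1029] [ 646.9 -170.3] [84.7 65.7] 9.49
yaw 9.49 xmin 0.5676 0.5679 w -0.3075 -0.2418 [ 4  5  9  4  7 10 21  5  0  0  0  0  0  0  1  2  8  4  6 10 15 18]
 top [ 647.1 -168.8] [ 82.3 113.2] 11.42
```

```bash
python3 -m creep '[{"dx":0.13,"dy":-0.15,"dz":0,"ax":0,"ay":0,"az":0,"claw":70},{"dx":0.26,"dy":-0.3,"dz":0,"ax":0,"ay":0,"az":0,"claw":70},{"dx":0.39,"dy":-0.45,"dz":0,"ax":0,"ay":0,"az":0,"claw":70},{"dx":0.52,"dy":-0.6,"dz":0,"ax":0,"ay":0,"az":0,"claw":70},{"dx":0.65,"dy":-0.73,"dz":0,"ax":0,"ay":0,"az":0,"claw":70}]'
python3 -m creep '[{"dx":0.13,"dy":-0.15,"dz":0,"ax":0,"ay":0,"az":0,"claw":70},{"dx":0.26,"dy":-0.3,"dz":0,"ax":0,"ay":0,"az":0,"claw":70},{"dx":0.39,"dy":-0.45,"dz":0,"ax":0,"ay":0,"az":0,"claw":70},{"dx":0.6,"dy":-0.73,"dz":0,"ax":0,"ay":0,"az":0,"claw":70},{"dx":0.6,"dy":-0.73,"dz":0,"ax":0,"ay":0,"az":0,"claw":70}]'
python3 - <<'E'
from h import *
im,d,c=snap('wrist'); cv2.imwrite('pics/8.png',im); np.savez('lid',im=im,d=d,**c)
P=cloud(d,c)
box=(P[...,0]>.36)&(P[...,0]<.56)&(P[...,1]>-.46)&(P[...,1]<-.24)
for nm,m in dict(pull=box&(abs(P[...,2]-.054)<.004),panel=box&(P[...,2]>.016)&(P[...,2]<.0232),all=box&(P[...,2]>.015)).items():
    q=P[m];r=cv2.minAreaRect((q[:,:2]*1000).astype(np.float32)); print(nm,m.sum(),np.median(q[:,2]).round(4),np.round(r[0],1),np.round(r[1],1),round(r[2],2))
E
```

```text
clock: 19.45
tcp_pos: [0.5218, -0.2478, 0.1899]
ee_rot: [3.141, -0.0, -3.073]
force: [1.6, -0.2, 0.2]
width: 0.07
finger_force: 0.0
clock: 20.08
tcp_pos: [0.4552, -0.3415, 0.19]
ee_rot: [-3.141, -0.001, -3.077]
force: [-0.1, 0.9, 0.2]
width: 0.0702
finger_force: 0.0
pull 1587 0.0539 [ 443.1 -342.6] [60.2 22. ] 17.6
panel 3607 0.0205 [ 450.4 -340.2] [93.3 70.1] 17.61
all 49439 0.2911 [ 452.  -342.7] [112.3 111.2] 47.59
```

View pics/8.png

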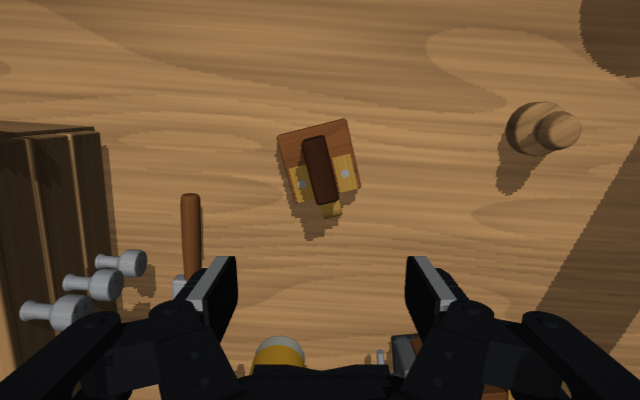

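The lid is centred in view with its pull at (320,170). Pull centre is (0.443, -0.343), size 60 x 22 mm as given, yaw 17.6°. Turning and descending onto it.

```bash
python3 -m creep '[{"dx":0.1,"dy":0,"dz":0.15,"ax":0,"ay":0,"az":-0.2,"claw":60},{"dx":0.1,"dy":0,"dz":0.35,"ax":0,"ay":0,"az":-0.46,"claw":60},{"dx":0.1,"dy":0,"dz":0.55,"ax":0,"ay":0,"az":-0.46,"claw":60},{"dx":0.1,"dy":0,"dz":0.75,"ax":0,"ay":0,"az":-0.46,"claw":60},{"dx":0.1,"dy":0,"dz":0.9,"ax":0,"ay":0,"az":-0.46,"claw":60}]'
python3 -c "
from h import *
to(.4431,-.3426,-.011,-2.834)"
```

```text
clock: 20.75
tcp_pos: [0.4451, -0.3387, 0.081]
ee_rot: [3.14, -0.0, -2.832]
force: [-0.4, 0.3, 0.0]
width: 0.0602
finger_force: 0.0
d [ 0.026 -0.027  0.767] a [ 0.003 -0.     0.005] yaw -2.832 t 20.75
```

```bash
python3 -m creep '[{"dx":0.02,"dy":-0.02,"dz":0.15,"ax":0,"ay":0,"az":0,"claw":60},{"dx":0.02,"dy":-0.02,"dz":0.3,"ax":0,"ay":0,"az":0,"claw":60},{"dx":0.02,"dy":-0.02,"dz":0.5,"ax":0,"ay":0,"az":0,"claw":50},{"dx":0.02,"dy":-0.02,"dz":0.65,"ax":0,"ay":0,"az":0,"claw":45},{"dx":0.02,"dy":-0.02,"dz":0.77,"ax":0,"ay":0,"az":0,"claw":40}]'
python3 -m creep '[{"dx":0,"dy":0,"dz":0,"ax":0,"ay":0,"az":0,"claw":25},{"dx":0,"dy":0,"dz":0,"ax":0,"ay":0,"az":0,"claw":8},{"dx":0,"dy":0,"dz":0,"ax":0,"ay":0,"az":0,"claw":8},{"dx":0,"dy":0,"dz":0,"ax":0,"ay":0,"az":0,"claw":8},{"dx":0,"dy":0,"dz":0,"ax":0,"ay":0,"az":0,"claw":8}]'
python3 -c "
from h import *
to(.4431,-.3426,-.011,-2.834)"
```

```text
clock: 21.38
tcp_pos: [0.4437, -0.3422, -0.0112]
ee_rot: [3.141, 0.0, -2.832]
force: [0.1, -0.3, -0.8]
width: 0.0401
finger_force: 0.0
clock: 22.0
tcp_pos: [0.4435, -0.3432, -0.0102]
ee_rot: [-3.141, 0.0, -2.833]
force: [0.0, -0.6, -1.0]
width: 0.021
finger_force: 59.2
d [0.002 0.006 0.007] a [-0.001  0.     0.002] yaw -2.833 t 22.0
```

```bash
python3 -m creep '[{"dx":0,"dy":0,"dz":-0.1,"ax":0,"ay":0,"az":0,"claw":8},{"dx":0,"dy":0,"dz":-0.25,"ax":0,"ay":0,"az":0,"claw":8},{"dx":0,"dy":0,"dz":-0.4,"ax":0,"ay":0,"az":0,"claw":8},{"dx":0,"dy":0,"dz":-0.55,"ax":0,"ay":0,"az":0,"claw":8},{"dx":0,"dy":0,"dz":-0.66,"ax":0,"ay":0,"az":0,"claw":8}]'
python3 -c "
from h import *
to(.5223,-.1913,.0685,-2.96)"
```

```text
clock: 22.62
tcp_pos: [0.4438, -0.3434, 0.0704]
ee_rot: [-3.14, 0.001, -2.833]
force: [0.3, -0.7, -2.9]
width: 0.0213
finger_force: 59.3
d [-1.008  1.009  0.015] a [-0.003  0.002  0.243] yaw -2.833 t 22.625
```

```bash
python3 -m creep '[{"dx":-0.1,"dy":0.1,"dz":0,"ax":0,"ay":0,"az":0,"claw":8},{"dx":-0.2,"dy":0.2,"dz":0,"ax":0,"ay":0,"az":0,"claw":8},{"dx":-0.3,"dy":0.3,"dz":0,"ax":0,"ay":0,"az":0,"claw":8},{"dx":-0.4,"dy":0.4,"dz":0,"ax":0,"ay":0,"az":0,"claw":8},{"dx":-0.5,"dy":0.5,"dz":0,"ax":0,"ay":0,"az":0,"claw":8}]'
python3 -m creep '[{"dx":-0.1,"dy":0.1,"dz":0,"ax":0,"ay":0,"az":0.1,"claw":8},{"dx":-0.2,"dy":0.2,"dz":0,"ax":0,"ay":0,"az":0.2,"claw":8},{"dx":-0.35,"dy":0.35,"dz":0,"ax":0,"ay":0,"az":0.24,"claw":8},{"dx":-0.5,"dy":0.5,"dz":0,"ax":0,"ay":0,"az":0.24,"claw":8},{"dx":-0.5,"dy":0.5,"dz":0,"ax":0,"ay":0,"az":0.24,"claw":8}]'
python3 -c "
from h import *
to(.5223,-.1913,.0685,-2.96)
im,d,c=snap('wrist'); np.savez('w1',im=im,d=d,**c); cv2.imwrite('pics/9.png',im)"
```

```text
clock: 23.25
tcp_pos: [0.4828, -0.2662, 0.0684]
ee_rot: [3.141, -0.0, -2.832]
force: [0.7, -0.0, -1.2]
width: 0.0213
finger_force: 59.4
clock: 23.88
tcp_pos: [0.5221, -0.1903, 0.0687]
ee_rot: [3.141, 0.0, -2.956]
force: [-0.1, 0.2, -3.0]
width: 0.0213
finger_force: 59.3
d [-0.    -0.009  0.002] a [0.001 0.    0.009] yaw -2.956 t 23.875
```

View pics/9.png

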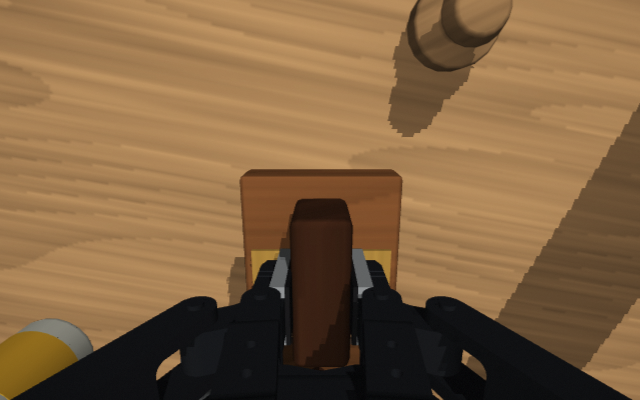

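The lid hangs straight in the grip, with the panel at (320,200) and the pull at (320,280). The gripper hides the knuckle from here, so I'll work out the lid's pose from its panel and pull.

```bash
cat > lid.py <<'E'
from h import *
s=env.observe();im,d,c=snap('wrist');P=cloud(d,c);t=s['tcp_pos']
hsv=cv2.cvtColor(im,cv2.COLOR_BGR2HSV)
zu=t[2]+.0105
near=np.hypot(P[...,0]-t[0],P[...,1]-t[1])<.08
m=near&(abs(P[...,2]-zu-.02)<.008)&(hsv[...,1]>90)
for _ in range(2):
    q=P[m];A=np.c_[q[:,:2]-t[:2],np.ones(len(q))];k,*_r=np.linalg.lstsq(A,q[:,2],rcond=None)
    m=m&(abs(P[...,2]-((P[...,:2]-t[:2])@k[:2]+k[2]))<.002)
print('panel n',m.sum(),'slopes',k[:2].round(4),'top z at tcp',k[2].round(4),'zu pred',zu.round(4))
m=near&(P[...,2]>zu+.048)&(P[...,2]<zu+.058)&(hsv[...,2]<110)
th=s['ee_rot'][2]+np.pi
for a in (0,):
    q=P[near&(abs(P[...,2]-zu-.02)<.004)&(hsv[...,1]>90)]
    ex=np.array([np.cos(th),np.sin(th)]);ey=np.array([-ex[1],ex[0]])
    u=(q[:,:2]-t[:2])@ex;w=(q[:,:2]-t[:2])@ey
    print('panel back edge u',np.percentile(u,[.2,1,2]).round(4),'w',np.percentile(w,[.5,99.5]).round(4))
    # yaw from back edge: min u per w bin
    b=np.arange(-.03,.031,.004);us=[np.percentile(u[abs(w-x)<.002],2) if (abs(w-x)<.002).sum()>3 else np.nan for x in b];us=np.array(us);g=~np.isnan(us);print('edge slope (dyaw rad)',-np.polyfit(b[g],us[g],1)[0].round(4))
    q=P[near&(abs(P[...,2]-zu-.054)<.003)]
    u=(q[:,:2]-t[:2])@ex;w=(q[:,:2]-t[:2])@ey;g=abs(w)<.014;u,w=u[g],w[g]
    print('pull u',np.percentile(u,[1,99]).round(4),'w',np.percentile(w,[1,99]).round(4),'z',np.median(q[:,2]).round(4))
E
python3 lid.py
```

```text
panel n 9951 slopes [0.0249 0.0061] top z at tcp 0.1001 zu pred 0.0792
panel back edge u [-0.0397 -0.0395 -0.0394] w [-0.0341  0.035 ]
edge slope (dyaw rad) -0.0004
pull u [-0.0302  0.0274] w [-0.0105  0.0112] z 0.1333
```

Run:
```python
from h import *
def fit(P,m,t):
    q=P[m];A=np.c_[q[:,:2]-t,np.ones(len(q))];k=np.linalg.lstsq(A,q[:,2],rcond=None)[0];return k.round(4),len(q)
for n,t in (('w1',(.52,-.19)),('lid',(.45,-.34)),('jamb',(.62,-.17))):
    z=np.load(n+'.npz');P=cloud(z['d'],z);print(n,'table',fit(P,(abs(P[...,2])<.006),np.array(t)))
    if n=='jamb': 
        m=(P[...,0]>.58)&(P[...,0]<.76)&(P[...,1]>-.24)&(P[...,1]<-.10)&(abs(P[...,2]-.102)<.0035); print(fit(P,m,np.array(t)))
    if n=='lid':
        m=(np.hypot(P[...,0]-.445,P[...,1]+.342)<.07)&(abs(P[...,2]-.02)<.003); print(fit(P,m,np.array(t)))
im,d,c=snap('scene');np.savez('s2',im=im,d=d,**c)
cv2.imwrite('pics/10.png',cv2.resize(im[110:270,190:350],None,fx=3.7,fy=3.7,interpolation=cv2.INTER_CUBIC))
```

```text
w1 table (array([0.0009, 0.0022, 0.0001]), 180487)
lid table (array([0.0009, 0.0023, 0.0001]), 173967)
(array([0.0266, 0.0082, 0.021 ]), 3511)
jamb table (array([0.0009, 0.0022, 0.0001]), 175370)
(array([ 0.0052, -0.0047,  0.1012]), 9138)
```

View pics/10.png

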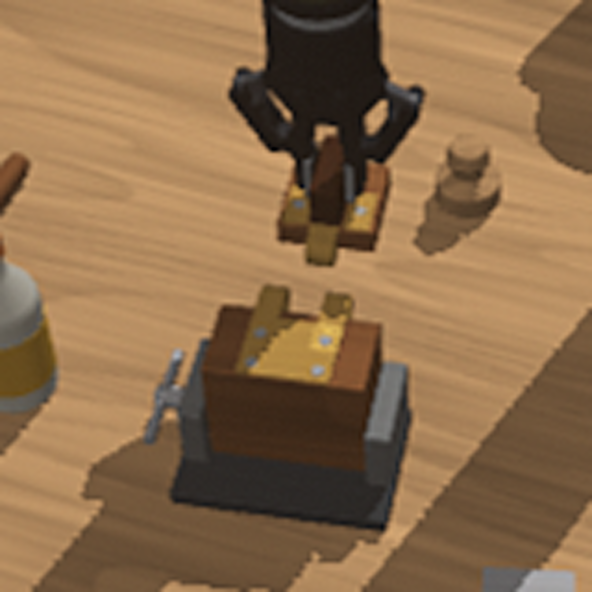

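The lid is centred and level in the grip; the same slope showed on the bench. The knuckle faces the gap, at (320,240) in the crop. Moving in along the hinge normal.

```bash
python3 -c "
from h import *
to(.5719,-.1823,.0685,-2.958)"
```

```text
d [-0.431  0.005  0.002] a [-0.001 -0.001  0.001] yaw -2.958 t 24.025
```

```bash
python3 -m creep '[{"dx":-0.07,"dy":0,"dz":0,"ax":0,"ay":0,"az":0,"claw":8},{"dx":-0.14,"dy":0,"dz":0,"ax":0,"ay":0,"az":0,"claw":8},{"dx":-0.2,"dy":0,"dz":0,"ax":0,"ay":0,"az":0,"claw":8},{"dx":-0.25,"dy":0,"dz":0,"ax":0,"ay":0,"az":0,"claw":8},{"dx":-0.28,"dy":0,"dz":0,"ax":0,"ay":0,"az":0,"claw":8}]'
python3 -m creep '[{"dx":-0.03,"dy":0,"dz":0,"ax":0,"ay":0,"az":0,"claw":8},{"dx":-0.06,"dy":0,"dz":0,"ax":0,"ay":0,"az":0,"claw":8},{"dx":-0.1,"dy":0,"dz":0,"ax":0,"ay":0,"az":0,"claw":8},{"dx":-0.15,"dy":0,"dz":0,"ax":0,"ay":0,"az":0,"claw":8},{"dx":-0.15,"dy":0,"dz":0,"ax":0,"ay":0,"az":0,"claw":8}]'
python3 - <<'E'
from h import *
to(.5719,-.1823,.0685,-2.958)
th=np.radians(10.5);ex=np.array([np.cos(th),np.sin(th)]);ey=np.array([-ex[1],ex[0]]);B=np.array([.6158,-.1742])
for n in('scene','side'):
    im,d,c=snap(n);P=cloud(d,c);hsv=cv2.cvtColor(im,cv2.COLOR_BGR2HSV);H,S,V=[hsv[...,i] for i in range(3)]
    L=np.stack([(P[...,:2]-B)@ex,(P[...,:2]-B)@ey,P[...,2]-.091],-1)
    m=(abs(L[...,0])<.013)&(abs(L[...,1])<.034)&(L[...,2]>.003)&(L[...,2]<.018)&(S>100)
    q=L[m];h,e=np.histogram(q[:,1],bins=np.arange(-.034,.0341,.002));print(n,m.sum(),h)
    for a,b in((-.034,-.012),(-.011,.011),(.012,.034)):
        g=q[(q[:,1]>a)&(q[:,1]<b)]
        if len(g)>3: print((a,b),len(g),'x',np.percentile(g[:,0],[2,50,98]).round(4),'y',np.percentile(g[:,1],[2,98]).round(4),'z95',np.percentile(g[:,2],[50,95]).round(4))
cv2.imwrite('pics/11.png',cv2.resize(snap('scene')[0][150:250,210:330],None,fx=6,fy=6,interpolation=cv2.INTER_CUBIC))
E
python3 lid.py
```

```text
clock: 24.65
tcp_pos: [0.5548, -0.1861, 0.0687]
ee_rot: [-3.142, -0.0, -2.958]
force: [-0.3, -0.2, -2.6]
width: 0.0212
finger_force: 59.3
clock: 25.28
tcp_pos: [0.5728, -0.1829, 0.0689]
ee_rot: [-3.141, 0.001, -2.958]
force: [0.3, 0.1, -1.4]
width: 0.0211
finger_force: 59.3
d [0.006 0.006 0.003] a [-0.001  0.001  0.   ] yaw -2.958 t 25.275
scene 184 [ 0  3  4  3  5  6  5  7  4  5  6  3  2  7  7  9  5  8 10  8  6  5 11  2
  7  5  6  4  5  7  6  6  3  4]
(-0.034, -0.012) 48 x [-0.0128  0.0019  0.0119] y [-0.0306 -0.0123] z95 [0.0097 0.0131]
(-0.011, 0.011) 74 x [-0.0123  0.0007  0.0121] y [-0.0085  0.0102] z95 [0.0106 0.015 ]
(0.012, 0.034) 55 x [-0.0127  0.0006  0.0126] y [0.0131 0.0328] z95 [0.0098 0.0136]
side 125 [ 4  1  2  4  3  1  5  6  2  3  2  3  4  1  4  4  5  5  3  3  6  5  1  2
  2  5  4  7  3  3  5 11  6  0]
(-0.034, -0.012) 33 x [-0.0086  0.0022  0.0106] y [-0.0331 -0.013 ] z95 [0.0101 0.0114]
(-0.011, 0.011) 42 x [-0.0127 -0.0023  0.0085] y [-0.0092  0.0099] z95 [0.0102 0.0128]
(0.012, 0.034) 48 x [-0.0094  0.0014  0.0119] y [0.0136 0.0307] z95 [0.0101 0.0116]
panel n 10373 slopes [0.0291 0.0076] top z at tcp 0.1002 zu pred 0.0792
panel back edge u [-0.0396 -0.0395 -0.0394] w [-0.0341  0.035 ]
edge slope (dyaw rad) 0.0013
pull u [-0.0303  0.0273] w [-0.0105  0.0112] z 0.1334
```

Run:
```python
from h import *
th=np.radians(10.5);ex=np.array([np.cos(th),np.sin(th)]);ey=np.array([-ex[1],ex[0]]);B=np.array([.6158,-.1742])
for n in('scene','side'):
    im,d,c=snap(n);P=cloud(d,c)
    L=np.stack([(P[...,:2]-B)@ex,(P[...,:2]-B)@ey,P[...,2]],-1)
    q=L[(L[...,2]>.108)&(L[...,2]<.131)&(abs(L[...,1])<.008)&(L[...,0]>-.03)&(L[...,0]<.02)]
    print(n,'pull end x (want -.015)',len(q),np.percentile(q[:,0],[50,90]).round(4) if len(q) else '')
    q=L[(L[...,2]>.105)&(L[...,2]<.131)&(abs(L[...,1])<.02)&(L[...,0]>-.026)&(L[...,0]<-.012)]
    if len(q): print(' pull w',np.percentile(q[:,1],[3,97]).round(4))
    q=L[(L[...,2]>.04)&(L[...,2]<.09)&(abs(L[...,1])<.05)&(L[...,0]>.06)&(L[...,0]<.09)]
    if len(q)>20: print(' jamb back face x (want .074)',len(q),np.median(q[:,0]).round(4))
    q=L[(abs(L[...,2]-.1)<.004)&(L[...,0]>.02)&(L[...,0]<.07)&(abs(L[...,1])<.07)]
    print(' jamb top w (want +-.055)',np.percentile(q[:,1],[.5,99.5]).round(4),'x max',np.percentile(q[:,0],99.5).round(4))
```

```text
scene pull end x (want -.015) 44 [-0.0148 -0.0128]
 pull w [-0.0079  0.0123]
 jamb back face x (want .074) 489 0.0743
 jamb top w (want +-.055) [-0.0531  0.0558] x max 0.0697
side pull end x (want -.015) 14 [-0.016  -0.0158]
 pull w [-0.0057  0.0123]
 jamb top w (want +-.055) [-0.0553  0.0552] x max 0.0698
```

Scene-camera checks put the lid within about 1 mm of the jamb in x and in y. Handing in.

```bash
python3 -m creep '[{"dx":0,"dy":0,"dz":0,"ax":0,"ay":0,"az":0,"claw":8},{"dx":0,"dy":0,"dz":0,"ax":0,"ay":0,"az":0,"claw":8},{"dx":0,"dy":0,"dz":0,"ax":0,"ay":0,"az":0,"claw":8},{"dx":0,"dy":0,"dz":0,"ax":0,"ay":0,"az":0,"claw":8},{"dx":0,"dy":0,"dz":0,"ax":0,"ay":0,"az":0,"claw":8}]'
python3 -c "
from h import *
to(.5719,-.1823,.0685,-2.958); print(env.job_done())"
```

```text
clock: 26.2
tcp_pos: [0.572, -0.1829, 0.0688]
ee_rot: [-3.142, -0.0, -2.958]
force: [1.1, -0.1, -2.2]
width: 0.0212
finger_force: 59.3
d [0.    0.005 0.003] a [-0.    -0.    -0.001] yaw -2.958 t 26.2
the job is handed in; nothing more can be done
None
```

I handed the job in at 26.2 s: both pins are in the trays of their own colour, and the lid is held still and level, its knuckle within about 1 mm of the gap's centre by the cameras, with no sign of pressing on the block; the hand-in returned no verdict.

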